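# Hang the glazier's nail box on its stand

## Task

Hang the nail box on the tool stand: bring the keyhole in its back plate over the head of the screw in the stand's rail until the plate lies flat on the stand, then pull the box down, still in hand, until it is fully home on the screw, and let go, leaving it hanging straight. Go by feel without forcing anything, keep the box upright so that no nails spill, and leave everything else on the bench where it is.

Things in the scene. Friction and masses are not known exactly. Their poses are not given: they have to be found in the camera images.
- box_center (a point): middle of the nail box: loose open ply box with a tall steel back plate, horseshoe nails in it. 58 mm wide (y; plate shoulders 90), 84 deep (x), 0.3 kg. Point: 55 mm above its underside, 42 mm before the plate's back face, midway between the flat parallel side walls (72 mm high, along x): grip across them. Front wall 40 mm high. Axes: x out of the front, away from the plate; y across; z up. Starts on the bench.
- nailbox: the nail box again: origin at the centre of its underside, axes as box_center. Its steel back plate is 4 mm thick, 118 mm high from the underside, 58 mm wide as the box and 90 mm wide at its shoulders (from 66 mm up), with a keyhole cut right through it. Keep it upright: tipped beyond 30 degrees the nails spill.
- keyhole (a point): centre of the keyhole's round opening, on the back face of the nail box's plate (axes as the box's): 17 mm across, centre 80 mm above the underside of the box. From it a slot 8 mm wide runs straight up. The screw's head (14 mm) passes only through the round opening.
- slot_end (a point): seat at the upper end of the keyhole slot, on the plate's back face, 98 mm above the box's underside and 18 mm above the opening's centre (axes as the box's): the screw's centre lies here when the box is fully home. Sliding behind the sprung head, the plate is nipped: the box does not slip down by its own weight, but needs a steady pull of 3 to 15 N all the 18 mm down to the stop.
- rail_mid (a point): middle of the slotted rail on the stand's face, 160 mm above the bench. Axes: x straight out of the face, y along the rail, z up. One screw stands in the rail at just this height, set by hand and clamped tight up to 22 mm to either side of this point: see or feel where. Domed head 14 mm across, its top 10 mm out of the face; shank 6 mm; tapered under the head, sprung from behind the rail, so it gives a little outwards.
- stand: tool stand fixed to the bench: upright ply board 220 wide, 18 thick, 185 mm high, rail flush; origin on the bench under the middle of the face, axes as rail_mid. At 92 mm either side of the middle a wooden lathekin and pliers hang on it, under 15 mm proud, and feet 16 mm high reach 50 mm out. Forcing: over 30 N on the screw head; over 60 N in all, nip included, when pulling down. 15 N by hand is plenty.
- hammer_mid (a point): claw hammer lying on the bench, 260 mm long; about 12 mm over the bench. Leave it.
- brush_mid (a point): brush lying on the bench. Leave it.
- fluxjar_mid (a point): small glass jar, 54 mm across and 75 mm high; point half-way up. Leave it.
- dish_mid (a point): small glass bowl, 84 mm across and 38 mm high; point half-way up. Leave it.
- plainbox_mid (a point): plain ply box without back plate, 85 x 58 x 45 mm, empty; point half-way up. Leave it.
- marker: black marker pen, 135 mm long and 13 mm thick, lying on the bench; origin at its underside. Leave it.
- offcut: flat piece of sheet glass, 100 x 42 x 6 mm, lying on the bench; origin at its underside. Leave it.
Things that resemble listed ones, but are neither listed nor needed, are in the scene too. Leave any red look-alike of the nailbox alone.

How it is judged (in metres and radians):
On the way, in this order (a step that is already met when the one before it is completed fails the run):
1. the nail box is lifted clear of the bench (height (world z) of nailbox above 0.03 m), for 0.1 s.
2. the screw head is through the round opening and the plate lies flat on the stand, not yet pulled down (x of slot_end in the frame of rail_mid between -0.003 and 0.003 m and y of slot_end in the frame of rail_mid between -0.0255 and 0.0255 m and z of keyhole in the frame of rail_mid between -0.006 and 0.006 m), for 0.04 s.
3. still in hand, the box is pulled down fully home (x of slot_end in the frame of rail_mid between -0.003 and 0.003 m and y of slot_end in the frame of rail_mid between -0.0255 and 0.0255 m and z of slot_end in the frame of rail_mid between -0.004 and 0.003 m and contact force between the fingers and nailbox above 1 N), for 0.1 s.
At the end, for the whole second after the job is handed in: The released nail box hangs at rest, upright and square to the board within 4 degrees, plate flat on the stand (3 mm), the screw at the top of its slot: the seat at most 4 mm below or 3 mm above the rail's middle and within 25 mm sideways of it (x of slot_end in the frame of rail_mid between -0.003 and 0.003 m and y of slot_end in the frame of rail_mid between -0.0255 and 0.0255 m and z of slot_end in the frame of rail_mid between -0.004 and 0.003 m and angle between nailbox's own z axis and vertical below 0.07 rad and angle between the x axis of nailbox and the x axis of stand, either way round below 0.07 rad and linear speed of nailbox below 0.01 m/s and contact force between the fingers and nailbox below 0.1 N); the robot touches nothing.
It fails at once if the box is forced: it presses on the stand or its screw with more than 60 N in all (contact force between nailbox and stand above 60 N).
It fails at once if the plate is pushed on the screw's head with more than 30 N while the head is not through the opening (contact force between nailbox and stand above 30 N and x of slot_end in the frame of rail_mid above 0.005 m).
It fails at once if the box is tipped more than 30 degrees (nails spill) (angle between nailbox's own z axis and vertical above 0.52 rad).
It fails at once if something else on the bench is moved by more than 30 mm (distance of any of hammer_mid, brush_mid, fluxjar_mid, dish_mid, plainbox_mid, marker, offcut from where it was at the start of the episode above 0.03 m).
It also fails if it takes over 70 s, if anything falls off the work surface, if the arm or the gripper's body presses on something with over 40 N, if the wrist force passes 120 N, or if a joint passes its speed limit or range.

## Robot

A 7-joint arm with a two-finger parallel gripper is mounted at the origin on the work surface. World frame = base frame: x ahead of the robot, y to its left, z up, the work surface at z = 0. Lengths are in mm, angles in rad, forces in N, time in s.
With the tool pointing down it reaches from about 400 to 850 mm from the base axis. Payload 10.4 kg.
Tool frame: the origin (TCP) lies on the mounting face of the last link; the fingertips stand 173 mm ahead of it and the grasp point (between the pads) lies 155 mm ahead of it; z points along the fingers, y is the line along which they close (so a half turn about z gives the same grasp; the last joint's range is limited). The gripper opens to 85 mm and grips with 20 to 120 N. Pads are 22 mm wide; open, the fingers measure 114 mm over their backs; the gripper's body (76 mm by 85 mm) begins 54 mm behind the grasp point. The pads swing forward as they close: fully open they stand 13 mm farther back than shut.
Start: joints at [-1.229, 0.332, -0.065, 1.46, 0.022, 1.35, -0.088], TCP at [222.963, 583.884, 404.738] pointing down, gripper open.
Joint ranges: [-2.6, 2.6], [-0.5, 2.12], [-1.47, 1.34], [0.16, 2.42], [-1.27, 4.41], [0.06, 2.06], [-2.6, 2.6]. Speed limits (rad/s): [2.22, 2.22, 2.79, 2.79, 3.14, 3.14, 3.14].

## Interface

Orientations are given as a unit quaternion [w, x, y, z].
In Python, from plant import telemetry, read_camera, camera_params, r, masks_of, landmark_of gives the robot as it stands.
- The arm moves only by the shell command python3 -m jog 'ROWS' [OPENING] [FORCE]. ROWS is text: rows parted by semicolons, each of 4 numbers parted by spaces: the shift along the tool's x, y, z in m, then the turn about the tool's z in rad. In form: dx dy dz spin; .... A call has 1 to 12 rows; each row shifts and turns the commanded pose from where the row before left it, along the tool's axes as they then stand; what a row does not reach is not made up. A row lasts 1/12 s, in which the tool goes at most 41.7 mm and 7.16 degrees, less where a joint would pass 70% of its speed; a pose out of reach is approached as far as the arm can. A call is refused whole if a number of a shift passes 0.0417 or a number of a turn 0.125, either way. A call with a gripper value outside its range is refused whole. OPENING is the opening, from 0 (shut) to 1 (fully open), set as the call begins (- or left out, the last holds). The fingers move at their own pace and stop on an object; FORCE is the grip in N (left out, the last holds). Time passes only in rows, so rows that do not move let the fingers close. It gives the time, the measured TCP pose, the force, the opening and the grip force at its end, in the units of the state.
- telemetry.get_obs(): the state, without advancing time (a new reading comes with each control period).
- read_camera(name): name is "scene" or "top" or "wrist"; returns the picture (480x640x3 uint8, blue, green, red); there is no depth.
- camera_params(name): a dict with "fx", "fy", "cx", "cy" (pixels), "origin" and "orientation" of the camera in the world. Camera axes: x right, y down, z forward; pixel columns grow to the right and rows downward; lengths in mm; the calibration is good to about 2 mm. A picture is of the moment at which its call begins: read the wrist's pose just before it. camera_params takes no time and is no camera call; for the wrist camera it gives the pose at the moment of the call.
- r.hand_in(): hands the job in; it is judged then, once.
Trained networks look in the newest picture that a camera, given by its name, has taken for a name from the list of things; names that differ only in an ending like _2 or _b are one class to them, and where a whole thing is asked for, a point or a joint stands for the part that bears it (a point fixed in the world has none). Each returns a list of dicts, best first, with "conf" (0 to 1); they miss things now and then, are a little off and sometimes report something else, mostly with a low value. They report only what shows in the picture. A call takes as long as a camera call. They do not tell look-alikes from the thing itself.
- masks_of(camera, thing): "pixels" (480x640 bool, what is visible of it) and "rect" ([left, top, width, height] in pixels, round what is visible of it).
- landmark_of(camera, thing): "location" ([row, column] in pixels: a listed point, or the origin of a listed thing).
The state is a dict: "t": time; "joint_pos": joint angles; "qvel": joint speeds; "effort": joint torques, N m; "ee_pos": TCP position; "orientation": TCP orientation; "ft_force": force on the tool from outside, world axes, zero at the start; "ft_torque": the same for the moment, N m; "width": finger opening in mm; "grasp_force": force on a finger pad.
Only numpy, scipy, OpenCV 4.12 (cv2) and the standard library are available. Lean on these libraries where they do the work, as an engineer would, in place of code of your own. Each camera call takes 0.05 s, during which the arm holds its last target. There are 200 camera calls.

## Working session

There is one attempt and no reset: what is moved stays moved. The work goes in short steps, Python scripts to look and compute and a shell command to move; the robot and the scene stay as the last step left them, time stands still between calls to the robot, and variables do not carry over. Pictures are saved under pics/ and viewed, at most 10 in all, crops included, and the job is handed in when it is done.

```bash
ls; mkdir -p pics
cat > h.py <<'E'
import numpy as np, cv2
from scipy.spatial.transform import Rotation as R
from plant import telemetry, read_camera, camera_params, r, masks_of, landmark_of
def rot(q): return R.from_quat([q[1],q[2],q[3],q[0]]).as_matrix()
def ray(p,rc):
    M=rot(p["orientation"]) if np.ndim(p["orientation"])==1 else np.array(p["orientation"])
    d=M@np.array([(rc[1]-p["cx"])/p["fx"],(rc[0]-p["cy"])/p["fy"],1]); return np.array(p["origin"],float),d/np.linalg.norm(d)
def proj(p,X):
    M=rot(p["orientation"]); c=M.T@(np.array(X)-p["origin"]); return p["cy"]+p["fy"]*c[1]/c[2],p["cx"]+p["fx"]*c[0]/c[2]
def onz(p,rc,z):
    o,d=ray(p,rc); return o+d*(z-o[2])/d[2]
def tri(rays):
    A=sum(np.eye(3)-np.outer(d,d) for o,d in rays); b=sum((np.eye(3)-np.outer(d,d))@o for o,d in rays); X=np.linalg.solve(A,b)
    return X,[np.linalg.norm(np.cross(X-o,d)) for o,d in rays]
E
python3 - <<'E'
from h import *
np.set_printoptions(precision=1,suppress=True)
o=telemetry.get_obs();print(o)
for c in("scene","top"):
    im=read_camera(c);cv2.imwrite(f"pics/{c}0.png",im);p=camera_params(c);print(c,p)
    for n in("box_center","nailbox","keyhole","slot_end","rail_mid","stand","hammer_mid","brush_mid","fluxjar_mid","dish_mid","plainbox_mid","marker","offcut"):
        print(n,[(np.round(k["location"],1).tolist(),round(k["conf"],2)) for k in landmark_of(c,n)][:4])
E
```

```text
pics
{'t': 0.0, 'joint_pos': array([-1.2,  0.3, -0.1,  1.5,  0. ,  1.3, -0.1]), 'qvel': array([-0.,  0.,  0.,  0.,  0.,  0.,  0.]), 'effort': array([  0. , -62.5,   0. , -39.2,   0. ,   0. ,   0. ]), 'ee_pos': array([222.9, 583.8, 403.9]), 'orientation': array([-0. ,  0.2,  1. , -0. ]), 'ft_force': array([-0.7,  0.9,  0.2]), 'ft_torque': array([-0., -0., -0.]), 'grasp_force': 0.0, 'width': 85.4558650512722}
scene {'fx': 434.7493738428285, 'fy': 434.7493738428285, 'cx': 316.83857036545425, 'cy': 237.6906798912726, 'origin': array([1207.4, -378.9,  665.9]), 'orientation': array([-0.4,  0.8,  0.4, -0.2])}
box_center [([291.9, 225.4], 0.81), ([245.4, 207.6], 0.78)]
nailbox [([265.7, 208.6], 0.94), ([313.7, 224.6], 0.85)]
keyhole [([274.5, 206.1], 0.9), ([236.5, 221.9], 0.88), ([387.6, 211.3], 0.6)]
slot_end [([271.8, 208.7], 0.93), ([231.5, 219.2], 0.73)]
rail_mid [([199.5, 343.6], 0.76)]
stand [([250.8, 343.3], 0.59)]
hammer_mid [([322.1, 387.0], 0.76)]
brush_mid [([230.2, 440.2], 0.79)]
fluxjar_mid [([348.5, 282.1], 0.83)]
dish_mid [([264.8, 443.0], 0.61)]
plainbox_mid []
marker [([309.4, 317.9], 0.86)]
offcut [([269.6, 280.3], 0.8)]
top {'fx': 532.9310874432157, 'fy': 532.9310874432157, 'cx': 319.0103348890392, 'cy': 234.9391290114738, 'origin': array([ 465.1,   38.7, 1152.2]), 'orientation': array([ 0. , -0.7,  0.7, -0. ])}
box_center [([248.1, 429.0], 0.8), ([337.1, 418.6], 0.66), ([265.0, 438.7], 0.36)]
nailbox [([331.9, 418.3], 0.72)]
keyhole [([333.4, 399.3], 0.69)]
slot_end [([263.9, 439.3], 0.95), ([334.3, 402.3], 0.62)]
rail_mid [([268.6, 258.1], 0.89)]
stand [([268.2, 265.5], 0.59)]
hammer_mid [([149.1, 301.2], 0.63)]
brush_mid [([236.0, 145.5], 0.92)]
fluxjar_mid [([158.7, 404.6], 0.62)]
dish_mid [([179.2, 198.0], 0.6)]
plainbox_mid [([164.3, 471.0], 0.83), ([263.0, 435.1], 0.64)]
marker [([208.0, 344.9], 0.84)]
offcut [([275.2, 345.8], 0.89)]
```

```bash
python3 -c "
import cv2,numpy as np
a=cv2.imread('pics/scene0.png');b=cv2.imread('pics/top0.png')
cv2.imwrite('pics/s0.png',cv2.resize(a[150:420,150:510],(800,600)))
cv2.imwrite('pics/t0.png',cv2.resize(b[120:390,120:480+0],(800,600)))"
```

```text
(no output)
```

View pics/s0.png

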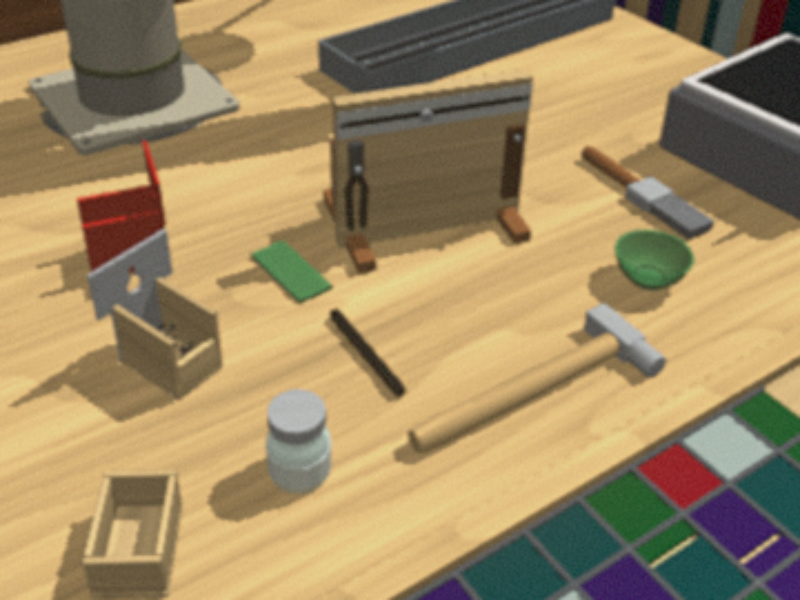

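View pics/t0.png

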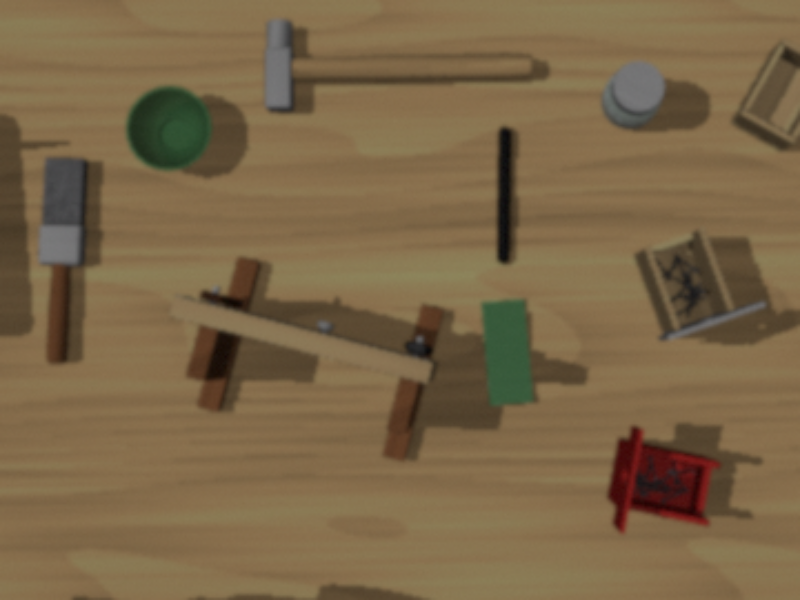

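The scene shows the ply nail box at crop (165,310), with its steel plate behind it, and the red look-alike at (125,210). The stand is at (430,160), with its screw at (427,113). In the top view the box is at (690,285), plate top edge (663,337)-(765,304). The stand's top runs (178,298)-(432,372), with the screw at (325,327).

Run:
```python
from h import *
np.set_printoptions(precision=1,suppress=True)
S,T=camera_params("scene"),camera_params("top")
def f(n,s,t): 
    X,e=tri([ray(S,s),ray(T,t)]);print(n,X,np.round(e,1));return X
f("boxc",(291.9,225.4),(248.1,429.0))
f("slot",(271.8,208.7),(263.9,439.3))
rm=f("rail",(199.5,343.6),(268.6,258.1))
C=lambda x,y,ox,oy:(oy+y*.45,ox+x*.45)
f("screw",C(427,113,150,150),C(325,327,120,120))
a=onz(T,C(663,337,120,120),118);b=onz(T,C(765,304,120,120),118);print("plate top",a,b,np.linalg.norm(a-b),np.degrees(np.arctan2(*(b-a)[[1,0]])))
# stand front top edge
for A,B in (((178,298),(432,362)),((178,316),(430,382))):
    a=onz(T,C(*A,120,120),185);b=onz(T,C(*B,120,120),185);print("stand top",a,b,np.linalg.norm(a-b),np.degrees(np.arctan2(*(b-a)[[1,0]])))
# stand face top corners in scene
for A in ((333,97),(531,80)): print(onz(S,C(*A,150,150),185))
o=telemetry.get_obs();print(rot(o["orientation"]));w=camera_params("wrist");print(w["origin"]-o["ee_pos"],rot(w["orientation"]),w["fx"])
```

```text
boxc [ 526.9 -166.7   60.3] [3. 3.]
slot [ 492.1 -181.4   96.7] [0.1 0.1]
rail [488.1 166.7 161.6] [1.6 1.6]
screw [492.5 154.5 163.3] [2.3 2.3]
plate top [ 477.4 -136.1  118. ] [ 504.1 -225.6  118. ] 93.37100273942316 -73.37668031577113
stand top [517.1 270.6 185. ] [460.4  63.3 185. ] 214.90971430192624 -105.29509073883014
stand top [502.3 270.6 185. ] [444.2  65.2 185. ] 213.43058148965736 -105.79131799358393
[444.2  71.1 185. ]
[526.1 269.2 185. ]
[[-0.9  0.4  0. ]
 [ 0.4  0.9  0. ]
 [ 0.   0.  -1. ]]
[-71.9  27.4 -31.4] [[ 0.4  0.9  0.3]
 [ 0.9 -0.3 -0.1]
 [ 0.   0.3 -1. ]] 393.5302489454882
```

```bash
cat >> h.py <<'E'
def goto(x,y,z,yaw):
    "needed total shift in present tool axes (m), then spin"
    o=telemetry.get_obs();M=rot(o["orientation"]);d=M.T@(np.array([x,y,z])-o["ee_pos"])/1e3
    ps=np.arctan2(M[1,0],M[0,0]);dy=(np.radians(yaw)-ps+np.pi)%(2*np.pi)-np.pi
    print("t %.1f pos %s yaw %.1f tilt %.2f | shift %s spin %.4f J %s F %s"%(o["t"],np.round(o["ee_pos"],1),np.degrees(ps),np.degrees(np.arccos(-M[2,2])),np.round(d,4),-dy,np.round(o["joint_pos"],2),np.round(o["ft_force"],1)))
E
python3 -c "
from h import *
goto(538,-167,404,196.6)"
```

```text
t 1.4 pos [223.  583.9 404.7] yaw 159.1 tilt 0.00 | shift [-0.5622 -0.5891  0.0007] spin -0.6545 J [-1.23  0.33 -0.06  1.46  0.02  1.35 -0.09] F [ 0.7  0.1 -0.2]
```

```bash
python3 -m jog '-.0256 -.0268 0 0; -.0256 -.0268 0 0; -.0256 -.0268 0 0; -.0256 -.0268 0 0; -.0256 -.0268 0 0; -.0256 -.0268 0 0; -.0256 -.0268 0 0; -.0256 -.0268 0 0; -.0256 -.0268 0 0; -.0256 -.0268 0 0; -.0256 -.0268 0 0' 1
python3 -c "
from h import *
goto(538,-167,404,196.6)"
```

```text
t: 2.32
ee_pos: [381.2, 206.1, 405.0]
orientation: [0.0, 0.181, 0.983, 0.0]
ft_force: [1.0, 0.3, -1.0]
width: 85.0
grasp_force: 0.0
t 2.3 pos [381.2 206.1 405. ] yaw 159.1 tilt 0.05 | shift [-0.2796 -0.2926  0.0007] spin -0.6545 J [-0.84 -0.11  0.22  1.94  0.02  1.3   0.58] F [ 1.   0.3 -1. ]
```

```bash
python3 -m jog '-.0254 -.0266 0 0; -.0254 -.0266 0 0; -.0254 -.0266 0 0; -.0254 -.0266 0 0; -.0254 -.0266 0 0; -.0254 -.0266 0 0; -.0254 -.0266 0 0; -.0254 -.0266 0 0; -.0254 -.0266 0 0; -.0254 -.0266 0 0; -.0254 -.0266 0 0; 0 0 0 -.109'
python3 -m jog '0 0 0 -.109; 0 0 0 -.109;0 0 0 -.109;0 0 0 -.109;0 0 0 -.109; 0 0 0 0'
python3 - <<'E'
from h import *
goto(538,-167,404,196.6)
p=camera_params("wrist");im=read_camera("wrist");cv2.imwrite("pics/w1.png",im)
for n,z in(("box_center",55),("nailbox",0),("keyhole",80),("slot_end",98)):
    for k in landmark_of("wrist",n): print(n,k["location"],k["conf"],onz(p,k["location"],z).round(1))
E
```

```text
t: 3.32
ee_pos: [537.9, -171.2, 404.4]
orientation: [0.0, 0.132, 0.991, -0.002]
ft_force: [-0.6, 0.0, -0.3]
width: 85.5
grasp_force: 0.0
t: 3.82
ee_pos: [537.5, -165.1, 404.8]
orientation: [0.0, -0.147, 0.989, 0.0]
ft_force: [-0.1, 0.4, -0.7]
width: 85.2
grasp_force: 0.0
t 3.8 pos [ 537.5 -165.1  404.8] yaw -163.1 tilt 0.02 | shift [ 0.     -0.002   0.0008] spin 0.0046 J [-0.32  0.21  0.63  1.66 -0.13  1.31  2.19] F [-0.1  0.4 -0.7]
box_center [205.7, 316.2] 0.57 [ 528.4 -169.6   55. ]
keyhole [160.6, 313.7] 0.85 [ 491.7 -182.4   80. ]
slot_end [157.2, 313.5] 0.8 [ 487.8 -183.5   98. ]
```

View pics/w1.png

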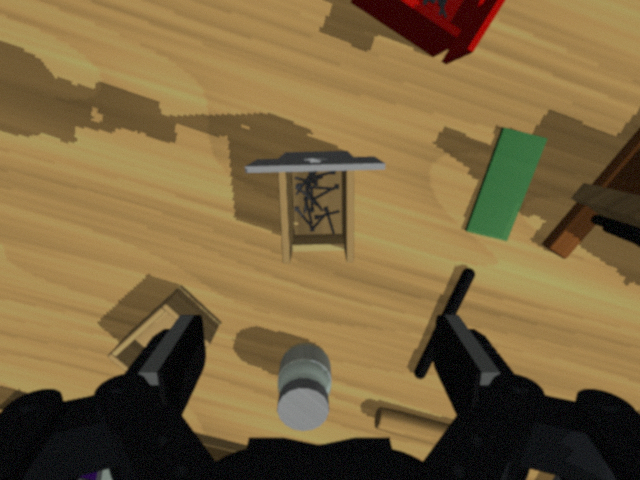

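The wrist view shows the nail box centred, with the plate's top edge from (247,170) to (384,164). The side walls are at columns about 285 and 349, rows 170-262. The jar (305,390) is clear in front.

Run:
```python
from h import *
im=cv2.imread("pics/w1.png").astype(int);p=camera_params("wrist")
b,g,r_=im[...,0],im[...,1],im[...,2]
m=((abs(b-r_)<30)&(b>r_-5)&(g>110)); mm=np.zeros_like(m);mm[145:185,235:395]=1;m&=mm
P=[]
for c in range(240,392):
    rr=np.where(m[:,c])[0]
    if len(rr): P.append((c,rr.min(),rr.max(),len(rr)))
P=np.array(P);print(P[0],P[-1],P[len(P)//2])
k=np.polyfit(P[:,0],P[:,2]+.5,1);print(k)
c0,c1=P[0,0]-.5,P[-1,0]+.5
A=onz(p,(np.polyval(k,c0),c0),118);B=onz(p,(np.polyval(k,c1),c1),118)
d=B-A;print("front top edge",A.round(1),B.round(1),np.linalg.norm(d).round(1),"yaw x",np.degrees(np.arctan2(d[1],d[0]))-90)
# walls top: gradient scan
G=cv2.cvtColor(im.astype(np.uint8),cv2.COLOR_BGR2GRAY)
for row in(190,205,220,235,250): print(row,G[row,272:300].tolist(),G[row,336:362].tolist())
```

```text
[246 167 168   2] [383 164 167   4] [315 159 170   9]
[-2.51284850e-02  1.77692764e+02]
front top edge [ 506.9 -222.7  118. ] [ 479.8 -138.4  118. ] 88.6 yaw x 17.843804775442578
190 [91, 85, 85, 87, 83, 84, 83, 103, 123, 129, 131, 134, 131, 123, 100, 83, 75, 73, 76, 76, 81, 88, 93, 92, 86, 68, 48, 47] [98, 96, 96, 98, 97, 82, 62, 50, 44, 54, 90, 114, 130, 132, 133, 134, 134, 128, 134, 140, 142, 144, 142, 140, 143, 141]
205 [99, 97, 103, 96, 97, 101, 94, 97, 116, 123, 131, 132, 134, 130, 125, 101, 84, 73, 70, 69, 68, 78, 89, 88, 83, 84, 83, 86] [98, 96, 99, 100, 94, 84, 60, 45, 43, 57, 91, 116, 132, 131, 132, 133, 131, 135, 139, 143, 147, 151, 146, 148, 147, 145]
220 [86, 87, 89, 86, 87, 88, 86, 88, 96, 116, 126, 133, 130, 134, 134, 119, 99, 79, 76, 74, 74, 76, 86, 96, 96, 89, 90, 86] [101, 101, 101, 100, 93, 83, 66, 47, 46, 54, 83, 114, 129, 133, 132, 134, 132, 131, 138, 142, 147, 142, 146, 144, 147, 149]
235 [138, 137, 138, 137, 134, 131, 127, 119, 113, 115, 122, 131, 132, 133, 132, 126, 104, 82, 79, 73, 70, 62, 55, 58, 59, 60, 59, 59] [57, 50, 53, 59, 55, 54, 47, 41, 42, 53, 83, 116, 129, 130, 134, 133, 130, 134, 142, 145, 148, 153, 153, 153, 153, 155]
250 [121, 121, 120, 125, 123, 122, 123, 125, 123, 120, 119, 123, 129, 132, 132, 132, 121, 103, 81, 90, 117, 136, 148, 151, 149, 149, 149, 150] [150, 152, 149, 150, 152, 149, 147, 136, 104, 76, 85, 113, 128, 130, 130, 129, 132, 126, 132, 143, 142, 142, 144, 144, 143, 144]
```

Run:
```python
from h import *
p=camera_params("wrist")
L=[onz(p,(190.5,287),72),onz(p,(250.5,289.8),72)];Rr=[onz(p,(190.5,346.3),72),onz(p,(250.5,346.7),72)]
for a in(L,Rr): d=a[1]-a[0];print(a[0].round(1),a[1].round(1),np.degrees(np.arctan2(d[1],d[0])))
c=[(L[i]+Rr[i])/2 for i in(0,1)];d=c[1]-c[0];print(c,np.degrees(np.arctan2(d[1],d[0])),[np.linalg.norm(L[i]-Rr[i]) for i in(0,1)])
u=np.array([np.cos(np.radians(17.7)),np.sin(np.radians(17.7)),0]);n=np.array([-u[1],u[0],0])
print("lateral: walls",[x@n for x in c],"plate mid",np.array([493.3,-180.5,0])@n)
g=np.array([493.3,-180.5,0])+u*44.;print(g)
goto(g[0],g[1],212,197.7)
```

```text
[ 519.8 -195.3   72. ] [ 566.1 -180.6   72. ] 17.693937749316095
[ 506.9 -151.6   72. ] [ 553.1 -136.6   72. ] 17.99808152263062
[array([ 513.3275236 , -173.46662355,   72.        ]), array([ 559.63302519, -158.55851337,   72.        ])] 17.846023325528698 [np.float64(45.62685374866315), np.float64(45.88522148532058)]
lateral: walls [np.float64(-321.32350879380414), np.float64(-321.19952985598724)] plate mid -321.93490632081665
[ 535.21710518 -167.12254532    0.        ]
t 4.1 pos [ 537.5 -165.   404.7] yaw -163.6 tilt 0.01 | shift [ 0.0028 -0.0014  0.1927] spin -0.0222 J [-0.32  0.21  0.63  1.66 -0.13  1.31  2.18] F [ 0.3 -0.4 -0.1]
```

```bash
python3 -m jog '-.0017 -.0014 .016 -.024; -.0015 0 .024 0; 0 0 .024 0; 0 0 .024 0; 0 0 .024 0; 0 0 .024 0; 0 0 .022 0; 0 0 .020 0;0 0 .012 0;0 0 0 0;0 0 0 0' 1
python3 -c "
from h import *
goto(540.9,-165.2,214,197.8)"
```

```text
t: 4.98
ee_pos: [541.1, -165.5, 214.9]
orientation: [-0.0, -0.156, 0.988, -0.0]
ft_force: [-0.1, 0.1, 0.4]
width: 85.5
grasp_force: 0.0
t 5.0 pos [ 541.1 -165.5  214.9] yaw -162.1 tilt 0.03 | shift [0.0001 0.0003 0.0009] spin 0.0017 J [-0.25  0.43  0.56  1.84 -0.28  0.95  2.32] F [-0.1  0.1  0.4]
```

Close (the fingers may drag the box a hair into line), then a small lift.

```bash
python3 -m jog '0 0 0 0;0 0 0 0;0 0 0 0;0 0 0 0;0 0 0 0;0 0 0 0;0 0 0 0;0 0 0 0;0 0 0 0;0 0 0 0' 0 90
python3 -m jog '0 0 -.01 0;0 0 -.02 0;0 0 -.03 0;0 0 -.03 0;0 0 -.03 0;0 0 -.02 0;0 0 -.01 0; 0 0 0 0'
python3 - <<'E'
from h import *
goto(541,-165,365,197.8)
im=read_camera("wrist");cv2.imwrite("pics/w2.png",im)
E
```

```text
t: 5.82
ee_pos: [541.7, -165.6, 216.4]
orientation: [0.001, -0.156, 0.988, -0.0]
ft_force: [-0.5, -0.1, 6.2]
width: 56.6
grasp_force: 96.8
t: 6.48
ee_pos: [541.2, -165.7, 367.3]
orientation: [0.002, -0.156, 0.988, -0.0]
ft_force: [0.5, -0.0, -1.9]
width: 56.8
grasp_force: 96.3
t 6.5 pos [ 541.2 -165.7  367.3] yaw -162.1 tilt 0.23 | shift [-0.      0.0008  0.0023] spin 0.0023 J [-0.31  0.25  0.62  1.7  -0.15  1.24  2.23] F [ 0.5 -0.  -1.9]
```

View pics/w2.png

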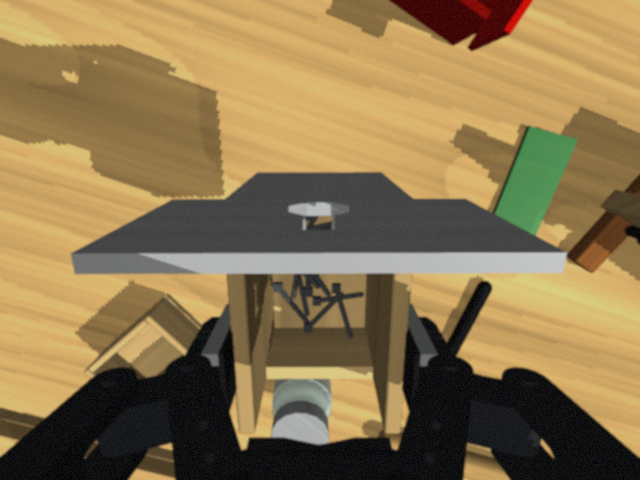

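The box is held square. The back plate runs (75,254)-(564,253), shoulders end at row 200, the bottom edge is (258,173)-(382,173), and the keyhole is at (318,209).

```bash
python3 - <<'E'
from h import *
np.set_printoptions(precision=2,suppress=True)
p=camera_params("wrist");o=telemetry.get_obs()
K=np.array([[p["fx"],0,p["cx"]],[0,p["fy"],p["cy"]],[0,0,1.]])
# box back-face points, frame at back face: (x,y,z); tool y=+box y? box x=-tool x ; box y: image right = tool y
obj=[(0,s*a,z) for a,z in((45,118),(45,66),(29,0)) for s in(1,-1)]
# box y = z x x ; box x yaw 17.8 -> y yaw 107.8 = tool y (image right)
img=[(564,253),(75,254),(467,199.5),(170,199.5),(382,173),(258,173)]
ok,rv,tv=cv2.solvePnP(np.array(obj,float),np.array(img,float),K,None,flags=cv2.SOLVEPNP_SQPNP)
q=cv2.projectPoints(np.array(obj,float),rv,tv,K,None)[0][:,0];print(q-np.array(img))
Wc=rot(p["orientation"]);Rb=Wc@cv2.Rodrigues(rv)[0];org=Wc@tv[:,0]+p["origin"]
M=rot(o["orientation"]);print("Rbox in tool\n",M.T@Rb,"\nback-bottom in tool",M.T@(org-o["ee_pos"]))
for s in(80,98): 
    X=org+Rb@np.array([0,0,s]);print(s,"tool",M.T@(X-o["ee_pos"]),"px",proj(p,X))
print("axis z tilt",np.degrees(np.arccos(Rb[2,2])),"yaw x",np.degrees(np.arctan2(Rb[1,0],Rb[0,0])))
E
python3 -m jog '-.0178 .0291 0 0;-.0178 .0291 0 0;-.0178 .0291 0 0;-.0178 .0291 0 0;-.0178 .0291 0 0;-.0178 .0291 0 0;-.0178 .0291 0 0;-.0178 .0291 0 0;-.0178 .0291 0 0;0 0 0 .1; 0 0 0 .1;0 0 0 .1'
python3 -m jog '0 0 0 .1;0 0 0 .1;0 0 0 .08;0 0 0 0;0 0 0 0'
python3 - <<'E'
from h import *
goto(613,132,367,164.5)
im=read_camera("wrist");cv2.imwrite("pics/w3.png",im)
for n in ("rail_mid","stand"): print([(k["location"],k["conf"]) for k in landmark_of("wrist",n)])
E
```

```text
[[ 1.8   0.57]
 [-3.39 -0.27]
 [-1.65 -0.07]
 [ 3.4   0.23]
 [-0.35 -0.19]
 [-0.18 -0.02]]
Rbox in tool
 [[-1.    0.    0.  ]
 [ 0.    1.   -0.01]
 [-0.   -0.01 -1.  ]] 
back-bottom in tool [ 53.52   0.73 217.3 ]
80 tool [ 53.67   0.33 137.3 ] px (np.float64(209.2416903950555), np.float64(318.88185403391554))
98 tool [ 53.7    0.24 119.3 ] px (np.float64(225.8512281884732), np.float64(318.5149693913777))
axis z tilt 0.3393915374623387 yaw x 18.05690923810744
t: 7.53
ee_pos: [612.2, 133.9, 362.0]
orientation: [-0.002, -0.005, 1.0, -0.001]
ft_force: [-0.3, -0.3, -3.0]
width: 56.5
grasp_force: 96.6
t: 7.95
ee_pos: [612.3, 133.2, 362.9]
orientation: [-0.001, 0.132, 0.991, -0.001]
ft_force: [-0.7, -0.1, -2.4]
width: 56.8
grasp_force: 96.6
t 8.0 pos [612.3 133.2 362.9] yaw 164.9 tilt 0.15 | shift [-0.001  -0.001  -0.0041] spin 0.0064 J [-0.72  0.39  0.56  1.54 -0.22  1.27  1.18] F [-0.7 -0.1 -2.4]
[]
[([52.9, 320.0], 0.88)]
```

View pics/w3.png

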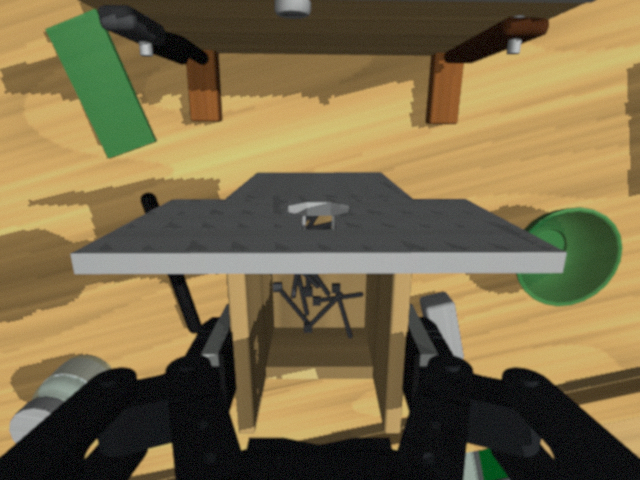

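The screw head is at the top edge (293,5) and the stand's foot line at row 53 is nearly level. The box is still square, keyhole at (318,209). I back off to see the head whole, from two heights.

```bash
cat > look.py <<'E'
from h import *
import sys
def look(tag):
    p=camera_params("wrist");im=read_camera("wrist");cv2.imwrite(f"pics/{tag}.png",im);goto(613,132,300,164.5)
    L=landmark_of("wrist","rail_mid");print("rail",[(k["location"],round(k["conf"],2)) for k in L])
    return p,im
look(sys.argv[1])
import pickle;pickle.dump((camera_params("wrist"),telemetry.get_obs()),open(sys.argv[1]+".pkl","wb"))
E
python3 -m jog '-.015 0 0 0;-.02 0 0 0;-.015 0 0 0;0 0 0 0;0 0 0 0';python3 look.py a1
python3 -m jog '0 0 .02 0;0 0 .025 0;0 0 .01 0;0 0 0 0;0 0 0 0';python3 look.py a2
python3 -c "
import cv2,numpy as np
a,b=[cv2.imread(f'pics/a{i}.png') for i in(1,2)]
f=lambda im:cv2.resize(im[0:150,120:520],(800,300))
cv2.imwrite('pics/ab.png',np.vstack([f(a),f(b)]))"
```

```text
t: 8.52
ee_pos: [661.2, 119.4, 364.1]
orientation: [-0.0, 0.133, 0.991, -0.0]
ft_force: [-0.4, 0.6, -2.9]
width: 56.3
grasp_force: 96.7
t 8.6 pos [660.7 119.8 364.2] yaw 164.7 tilt 0.05 | shift [ 0.0492 -0.0008  0.0643] spin 0.0042 J [-0.64  0.5   0.56  1.4  -0.27  1.32  1.24] F [-0.1  0.2 -3.7]
rail []
t: 9.03
ee_pos: [660.6, 120.3, 310.1]
orientation: [-0.0, 0.133, 0.991, 0.0]
ft_force: [-0.6, 0.4, -2.4]
width: 56.4
grasp_force: 96.6
t 9.1 pos [661.  120.1 311. ] yaw 164.7 tilt 0.07 | shift [ 0.0495 -0.0012  0.0109] spin 0.0041 J [-0.63  0.54  0.55  1.47 -0.29  1.22  1.25] F [-0.2  0.4 -3.3]
rail []
```

View pics/ab.png

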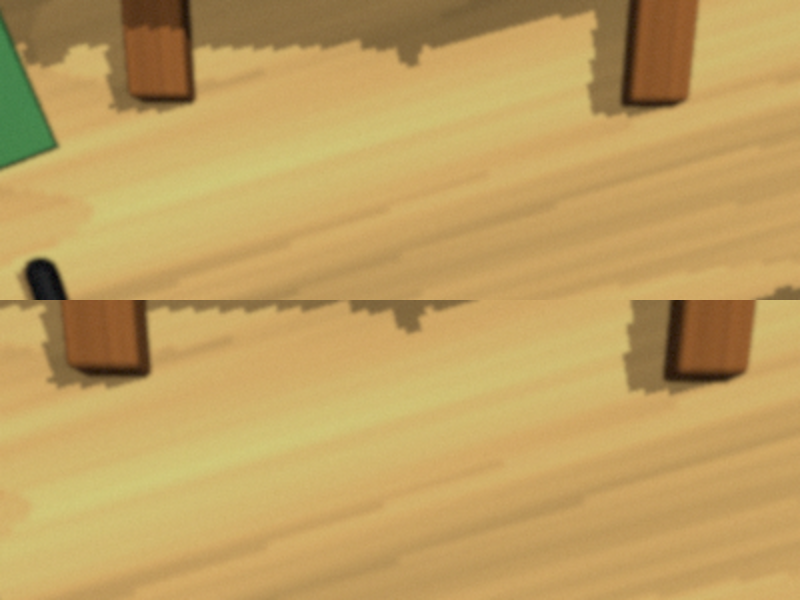

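The view shows only the feet's ends; the head left through the top of the picture because the camera leans away from the stand. So I go closer instead: forward and up.

```bash
python3 -m jog '.01 0 -.01 0;.015 0 -.03 0;.02 0 -.02 0;.02 0 0 0;.01 0 0 0;.003 0 0 0;0 0 0 0;0 0 0 0';python3 look.py b1
python3 -m jog '0 0 -.02 0;0 0 -.03 0;0 0 0 0;0 0 0 0;0 0 0 0';python3 look.py b2
python3 -c "
import cv2,numpy as np
a,b=[cv2.imread(f'pics/b{i}.png') for i in(1,2)]
f=lambda im:cv2.resize(im[0:150,120:520],(800,300))
cv2.imwrite('pics/bb.png',np.vstack([f(a),f(b)]))"
```

```text
t: 9.8
ee_pos: [586.1, 140.3, 369.6]
orientation: [0.0, 0.133, 0.991, -0.0]
ft_force: [0.5, -0.2, -3.2]
width: 56.6
grasp_force: 97.0
t 9.8 pos [586.2 140.1 369.4] yaw 164.7 tilt 0.03 | shift [-0.028  -0.0007  0.0694] spin 0.0031 J [-0.77  0.33  0.57  1.6  -0.18  1.27  1.14] F [ 0.6 -1.  -2.8]
rail [([65.2, 323.9], 0.92)]
t: 10.32
ee_pos: [585.9, 140.2, 418.8]
orientation: [-0.0, 0.133, 0.991, -0.0]
ft_force: [0.2, -0.2, -3.6]
width: 56.9
grasp_force: 97.1
t 10.4 pos [585.7 140.3 418.4] yaw 164.7 tilt 0.11 | shift [-0.0287 -0.0007  0.1184] spin 0.0033 J [-0.78  0.3   0.58  1.53 -0.17  1.36  1.12] F [ 0.3  0.1 -3.4]
rail []
```

View pics/bb.png

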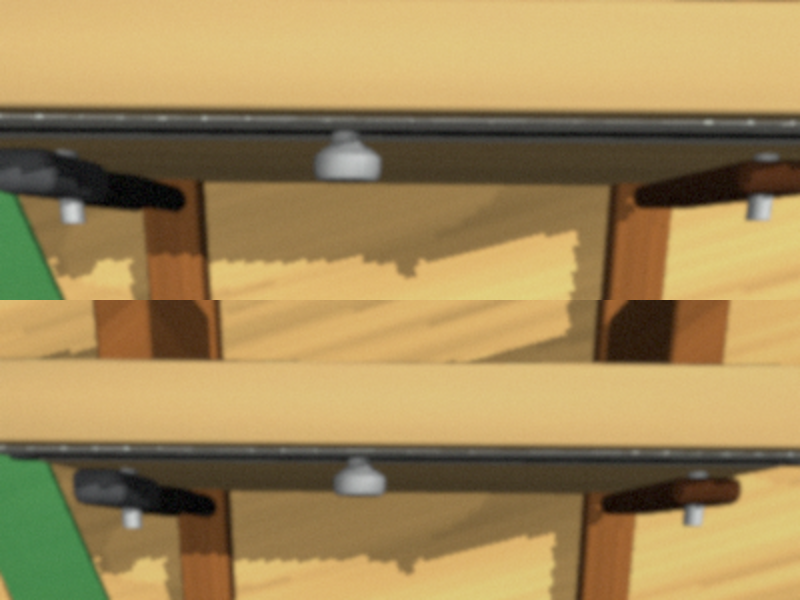

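The head spans columns 278-310 with its front at row 90 in the first view, and 287-313 with row 98 in the second. The board's front top edge is at rows 53.5-58.5 and 71-75.5.

Run:
```python
from h import *
import pickle
np.set_printoptions(precision=1,suppress=True)
rays=[]
for t in("b1","b2"):
    p,o=pickle.load(open(t+".pkl","rb"));M=rot(o["orientation"]);im=cv2.imread(f"pics/{t}.png")
    G=cv2.GaussianBlur(cv2.cvtColor(im,cv2.COLOR_BGR2GRAY),(3,3),0).astype(float)
    # board front top edge: strongest bright->dark drop per column
    P=[]
    for c in list(range(150,270,3))+list(range(325,480,3)):
        d=G[40:90,c][2:]-G[40:90,c][:-2];i=np.argmin(d[:45]);P.append((c,41+i+.5))
    P=np.array(P);k=np.polyfit(P[:,0],P[:,1],1);res=P[:,1]-np.polyval(k,P[:,0]);ok=abs(res)<2;k=np.polyfit(P[ok,0],P[ok,1],1)
    E=[onz(p,(np.polyval(k,c)+.0,c),185) for c in(160,480)];d=E[1]-E[0];yaw=np.degrees(np.arctan2(d[1],d[0]))-90
    # head: bright gray blob
    m=(G>115)&(im.max(2).astype(int)-im.min(2)<25);m[:62]=0;m[102:]=0;m[:,:265]=0;m[:,325:]=0
    n,l,s,ce=cv2.connectedComponentsWithStats(m.astype(np.uint8));j=1+np.argmax(s[1:,4]);print(t,"blob",s[j],ce[j])
    cc=s[j,0]+s[j,2]/2.;rb=s[j,1]+s[j,3]
    print("edge",E[0],E[1],"normal yaw",yaw,"inliers",ok.mean())
    X=onz(p,(rb,cc),153);print("head front-bottom world",X,"tool xy",M.T@(X-o["ee_pos"]))
    rays.append(ray(p,(rb,cc)))
    tt=M.T@(E[0]-o["ee_pos"]);t2=M.T@(E[1]-o["ee_pos"]);print("face tool",tt,t2)
print(tri(rays))
```

```text
b1 blob [281  71  29  18 426] [294.8  80.6]
edge [475.3 112.2 185. ] [506.1 221.1 185. ] normal yaw -15.811958173178567 inliers 1.0
head front-bottom world [496.5 153.9 153. ] tool xy [ 90.2 -10.2 216.3]
face tool [ 99.6 -56.1 184.4] [ 98.7  57.1 184.3]
b2 blob [290  83  22  15 249] [300.7  90.4]
edge [469.3  94.1 185. ] [510.4 239.8 185. ] normal yaw -15.767942370104507 inliers 0.9891304347826086
head front-bottom world [496.6 154.2 153. ] tool xy [ 89.   -9.8 265.4]
face tool [ 99.6 -75.  233.5] [ 98.3  76.4 233.3]
(array([497. , 154.2, 158.5]), [np.float64(0.1012275310797833), np.float64(0.10122753107972195)])
```

```bash
python3 -m jog '0 -.004 .02 .008;0 -.004 .03 0;0 -.0034 .03 0;0 0 .025 0;0 0 .0165 0;0 0 0 0;0 0 0 0;0 0 0 0';python3 look.py c1
python3 -c "
import cv2,numpy as np
a=cv2.imread('pics/c1.png');cv2.imwrite('pics/c1v.png',cv2.resize(a[0:300,120:520],(800,600)))"
```

```text
t: 11.08
ee_pos: [583.0, 129.5, 299.1]
orientation: [0.0, 0.137, 0.991, 0.0]
ft_force: [0.1, 0.4, -2.0]
width: 56.3
grasp_force: 96.7
t 11.1 pos [583.1 129.5 299.5] yaw 164.3 tilt 0.11 | shift [-0.0281  0.0105 -0.0004] spin -0.0043 J [-0.74  0.38  0.56  1.69 -0.22  1.13  1.17] F [-0.3  0.6 -4.1]
rail [([25.5, 371.6], 0.84)]
```

View pics/c1v.png

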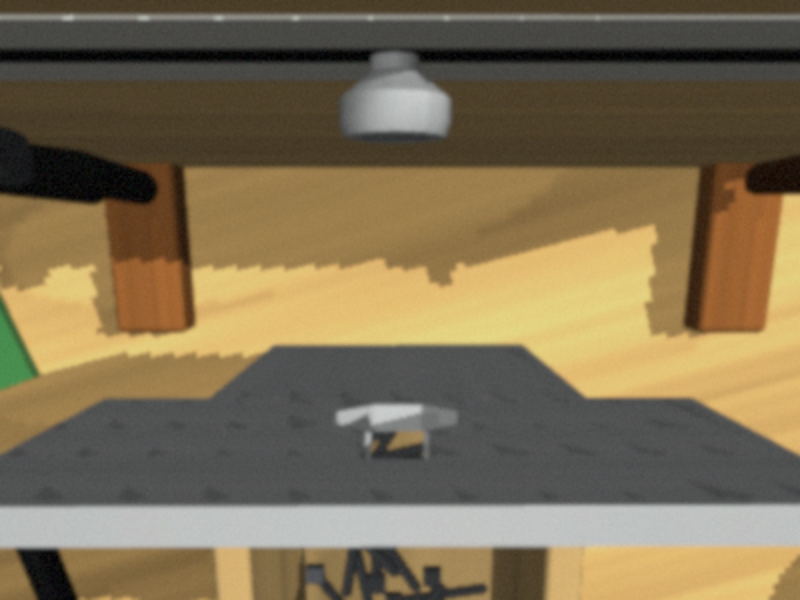

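The head (columns 340-452 of the crop) and the keyhole (336-457) are centred on each other, with the rail level to the plate. Only the height is left: 2.6 mm down, then advance in part.

```bash
python3 -m jog '0 0 .0026 0;.006 0 0 0;.01 0 0 0;.008 0 0 0;.004 0 0 0;0 0 0 0;0 0 0 0;0 0 0 0';python3 -c "
from h import *
goto(583.1-28*.963,129.5+28*.27,297,164.2)"
```

```text
t: 11.85
ee_pos: [555.7, 137.1, 295.8]
orientation: [0.0, 0.137, 0.991, 0.0]
ft_force: [0.9, 0.6, -3.2]
width: 56.3
grasp_force: 96.7
t 11.8 pos [555.7 137.1 295.8] yaw 164.3 tilt 0.04 | shift [-0.0004  0.     -0.0012] spin 0.0011 J [-0.79  0.33  0.56  1.76 -0.19  1.1   1.13] F [ 0.9  0.6 -3.2]
```

```bash
python3 -m jog '0 0 -.001 0;.003 0 0 0;.002 0 0 0;0 0 0 0;0 0 0 0'
python3 -m jog '.001 0 0 0;.001 0 0 0;.001 0 0 0;0 0 0 0;0 0 0 0'
python3 -m jog '.001 0 0 0;.001 0 0 0;0 0 0 0'
```

```text
t: 12.27
ee_pos: [550.7, 138.6, 296.6]
orientation: [-0.0, 0.137, 0.991, 0.0]
ft_force: [0.9, -0.1, -3.3]
width: 56.6
grasp_force: 96.7
t: 12.68
ee_pos: [547.9, 139.3, 296.6]
orientation: [0.0, 0.137, 0.991, 0.0]
ft_force: [-0.1, -0.6, -2.7]
width: 56.6
grasp_force: 96.7
t: 12.93
ee_pos: [545.9, 139.9, 296.6]
orientation: [-0.0, 0.137, 0.991, 0.0]
ft_force: [-1.1, 0.7, -2.6]
width: 56.8
grasp_force: 96.7
```

```bash
python3 -m jog '.001 0 0 0;.001 0 0 0;.001 0 0 0;0 0 0 0'
python3 -m jog '.001 0 0 0;.001 0 0 0;0 0 0 0'
```

```text
t: 13.27
ee_pos: [542.9, 140.7, 296.6]
orientation: [-0.0, 0.137, 0.991, 0.0]
ft_force: [0.5, 0.5, -3.5]
width: 56.7
grasp_force: 96.7
t: 13.52
ee_pos: [541.0, 141.3, 296.6]
orientation: [-0.0, 0.137, 0.991, 0.0]
ft_force: [-0.3, 0.3, -2.9]
width: 56.9
grasp_force: 96.7
```

```bash
python3 -m jog '.0008 0 0 0;.0007 0 0 0;0 0 0 0'
python3 -m jog '.0007 0 0 0;0 0 0 0;0 0 0 0'
```

```text
t: 13.77
ee_pos: [539.7, 141.6, 296.6]
orientation: [0.0, 0.137, 0.991, 0.0]
ft_force: [0.1, -0.7, -3.5]
width: 56.5
grasp_force: 96.8
t: 14.02
ee_pos: [539.4, 141.6, 296.7]
orientation: [0.001, 0.137, 0.991, 0.0]
ft_force: [6.1, -0.3, -5.2]
width: 56.4
grasp_force: 96.7
```

Flat on the face at the predicted distance with 6 N. Now pull down.

```bash
python3 -m jog '0 0 .001 0;0 0 .001 0;0 0 .0015 0;0 0 .0015 0;0 0 0 0'
python3 -m jog '0 0 .0015 0;0 0 .0015 0;0 0 .0015 0;0 0 .0015 0;0 0 0 0'
```

```text
t: 14.43
ee_pos: [539.4, 141.7, 291.7]
orientation: [0.001, 0.137, 0.991, 0.0]
ft_force: [6.5, -1.3, -2.9]
width: 56.7
grasp_force: 97.4
t: 14.85
ee_pos: [539.4, 141.6, 285.9]
orientation: [0.001, 0.137, 0.991, 0.0]
ft_force: [5.0, -2.2, 0.6]
width: 56.8
grasp_force: 97.8
```

```bash
python3 -m jog '0 0 .0015 0;0 0 .0015 0;0 0 .001 0;0 0 .001 0;0 0 0 0'
python3 -m jog '0 0 .0007 0;0 0 .0007 0;0 0 0 0'
python3 -c "
from h import *
goto(539.4,141.6,278.5,164.2)"
```

```text
t: 15.27
ee_pos: [539.4, 141.6, 281.0]
orientation: [0.001, 0.137, 0.991, 0.0]
ft_force: [4.8, -2.1, 2.3]
width: 56.5
grasp_force: 98.1
t: 15.52
ee_pos: [539.4, 141.6, 279.6]
orientation: [0.001, 0.137, 0.991, 0.0]
ft_force: [4.3, -2.2, 4.3]
width: 56.6
grasp_force: 98.1
t 15.5 pos [539.4 141.6 279.6] yaw 164.2 tilt 0.07 | shift [ 0.     -0.      0.0011] spin 0.0006 J [-0.81  0.32  0.55  1.82 -0.19  1.06  1.11] F [ 4.3 -2.2  4.3]
```

```bash
python3 -m jog '0 0 .0006 0;0 0 0 0;0 0 0 0'
python3 -m jog '0 0 .0005 0;0 0 0 0;0 0 0 0'
python3 -m jog '0 0 .0005 0;0 0 0 0;0 0 0 0'
```

```text
t: 15.77
ee_pos: [539.4, 141.6, 279.0]
orientation: [0.001, 0.137, 0.991, 0.0]
ft_force: [4.3, -2.5, 5.1]
width: 56.5
grasp_force: 98.1
t: 16.02
ee_pos: [539.5, 141.6, 278.6]
orientation: [0.001, 0.137, 0.991, 0.0]
ft_force: [4.2, -3.3, 5.3]
width: 56.6
grasp_force: 98.3
t: 16.27
ee_pos: [539.5, 141.6, 278.3]
orientation: [0.001, 0.137, 0.991, 0.0]
ft_force: [3.2, -2.5, 7.3]
width: 56.4
grasp_force: 98.5
```

```bash
python3 -m jog '0 0 .0006 0;0 0 0 0;0 0 0 0'
python3 -m jog '0 0 .0006 0;0 0 0 0;0 0 0 0'
```

```text
t: 16.52
ee_pos: [539.5, 141.6, 277.9]
orientation: [0.001, 0.137, 0.991, 0.0]
ft_force: [2.2, -3.1, 10.2]
width: 56.4
grasp_force: 98.9
t: 16.77
ee_pos: [539.5, 141.7, 277.6]
orientation: [0.001, 0.137, 0.991, 0.0]
ft_force: [0.7, -4.1, 14.0]
width: 56.2
grasp_force: 99.4
```

The force climbs against the stop (about 17 N above the carried weight). Check flatness before letting go.

```bash
python3 -m jog '0 0 -.0006 0;0 0 0 0;0 0 0 0'
python3 look.py d1; python3 -c "
import cv2,numpy as np
a=cv2.imread('pics/d1.png');cv2.imwrite('pics/d1v.png',cv2.resize(a[0:300,120:520],(800,600)))"
```

```text
t: 17.02
ee_pos: [539.5, 141.7, 277.7]
orientation: [0.001, 0.137, 0.991, 0.0]
ft_force: [2.7, -2.7, 7.2]
width: 56.4
grasp_force: 98.4
t 17.1 pos [539.5 141.6 277.7] yaw 164.2 tilt 0.08 | shift [-0.0734  0.0107 -0.0223] spin -0.0047 J [-0.81  0.32  0.55  1.82 -0.19  1.06  1.11] F [ 3.3 -2.7  7.9]
rail [([225.5, 375.1], 0.73)]
```

View pics/d1v.png

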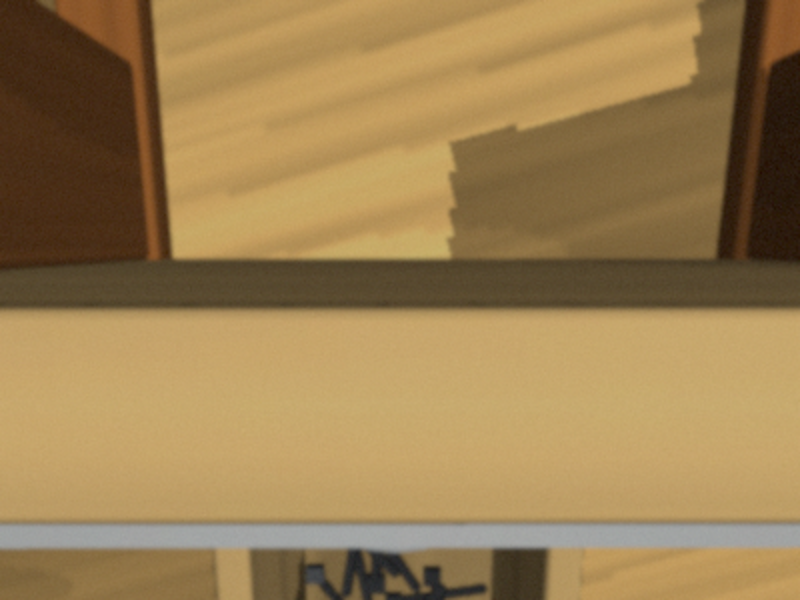

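The plate's top edge lies parallel and tight along the board (row 522 of the crop). Release.

```bash
python3 -m jog '0 0 0 0;0 0 0 0;0 0 0 0;0 0 0 0;0 0 0 0;0 0 0 0;0 0 0 0;0 0 0 0' 1
python3 -m jog '0 0 -.005 0;0 0 -.01 0;0 0 -.02 0;0 0 -.03 0;0 0 -.03 0;0 0 -.03 0;0 0 -.03 0;-.02 0 -.01 0;-.03 0 0 0;-.03 0 0 0;0 0 0 0;0 0 0 0'
python3 - <<'E'
from h import *
im=read_camera("scene");T=read_camera("top")
S,Tp=camera_params("scene"),camera_params("top")
for n in("slot_end","box_center","keyhole","nailbox"): print(n,[(k["location"],round(k["conf"],2)) for k in landmark_of("scene",n)])
goto(613,132,367,164.2)
a=cv2.resize(im[150:300,260:460],(800,600));cv2.imwrite("pics/e1.png",a)
E
```

```text
t: 17.78
ee_pos: [539.0, 141.8, 277.0]
orientation: [-0.0, 0.137, 0.991, 0.0]
ft_force: [0.5, -0.1, 0.1]
width: 85.6
grasp_force: 0.0
t: 18.78
ee_pos: [616.8, 119.3, 442.1]
orientation: [0.0, 0.138, 0.99, -0.001]
ft_force: [0.0, -0.2, 0.7]
width: 85.2
grasp_force: 0.0
slot_end [([231.6, 217.8], 0.79), ([204.1, 340.6], 0.58)]
box_center [([225.1, 345.5], 0.92), ([246.5, 203.0], 0.79)]
keyhole [([204.8, 338.2], 0.82), ([235.4, 219.5], 0.73), ([206.2, 341.2], 0.48)]
nailbox [([241.8, 343.0], 0.9), ([253.6, 344.7], 0.69), ([265.9, 206.5], 0.66)]
t 19.1 pos [615.5 120.4 442.6] yaw 164.3 tilt 0.07 | shift [0.0056 0.0104 0.0757] spin 0.0018 J [-0.73  0.35  0.61  1.43 -0.2   1.42  1.18] F [-0.1  0.4  0.3]
```

View pics/e1.png

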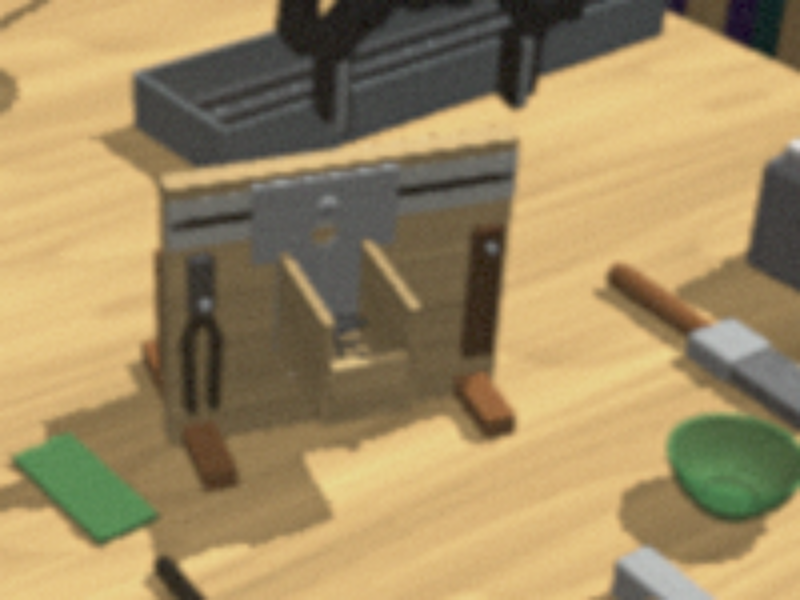

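The box hangs straight and flat: the head at (327,203) is at the top of the slot, and the round opening is below it at (323,235). The gripper is clear and nothing else has moved.

```bash
python3 -c "
from plant import r
print(r.hand_in())"
```

```text
the job is handed in; nothing more can be done
None
```

The nail box hangs flat and straight on the screw, pulled down to its stop and released, and the job is handed in after about 19 s of the 70 s allowed; no verdict was returned.

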